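# Bolt the blue-lidded toy bin

## Task

Bolt the blue-lidded toy bin shut: slide its barrel bolt all the way across into the keeper, then turn the handle with the red ball down into its notch, as far as it goes, and let go. Leave the bolt of the yellow-lidded bin just as it is.

Things in the scene. Friction and masses are not known exactly. Their poses are not given: they have to be found in the camera images.
- blue_knob (a point): Centre of the 24 mm red ball on the bolt handle of the blue-lidded bin (dark wood, 200 x 240 x 100 mm, fixed). It sits on an 8 mm stem, 48 mm from the bolt's axis. Axes turn with the handle: y level, along the bolt, the way it slides to lock; z from the bolt's axis to the ball; x to the back of the bin while the handle is up. The handle turns down to the bin's front (-x).
- blue_bolt (a joint): Slide of the blue bin's bolt, m: 0 drawn back, 0.060 fully across (stop); starts at 0 to 0.015, stays put, resists with 1.5 N. The stem is at the 21 mm notch from 0.050 to 0.060. The axis is level, 18 mm above the lid, 22 mm behind the bin's front face; the slot's front wall, 10 mm from it, rises 18 mm above it; nothing by the ball's path is higher.
- blue_handle (a joint): Turn of the blue bin's handle about the bolt's axis, rad: 0 up, 1.4 (80 degrees) fully down in the notch (stop); starts at 0 to 0.1. Turns freely; stays put while near upright, drops home by its weight if let go past 0.8. Before the notch the slot wall stops it at about 0.3; once down it keeps the bolt across. The ball ends in the air, 25 mm ahead of the bin's front face and 26 mm above the lid's level.
- yellow_knob (a point): Centre of the same red ball on the other bin, which is alike but has a yellow lid; axes and sizes as for the blue one. Its bolt too is drawn back with the handle up, and is to be left so.

How it is judged:
On the way:
1. the blue bin's bolt is slid across to the notch (0.048 m or more) with its handle still up (below 0.6 rad) (value of joint blue_bolt above 0.048 m and value of joint blue_handle below 0.6 rad), for 0.05 s.
At the end, for the whole second after the job is handed in: The blue bin's bolt is across (0.048 m or more of 0.060) with its handle down in the notch (1.2 rad or more of 1.4), and the yellow bin's bolt knob is within 12 mm of where it started (value of joint blue_bolt above 0.048 m and value of joint blue_handle above 1.2 rad and distance of yellow_knob from where it was at the start of the episode below 0.012 m); the robot touches nothing.
It fails at once if the yellow bin's bolt or handle is moved by more than 12 mm at its knob (distance of yellow_knob from where it was at the start of the episode above 0.012 m).
It also fails if it takes over 35 s, if anything falls off the work surface, if the arm or the gripper's body presses on something with over 40 N, if the wrist force passes 120 N, or if a joint passes its speed limit or range.

## Robot

A 6-joint arm with a two-finger parallel gripper is mounted at the origin on the work surface. World frame = base frame: x ahead of the robot, y to its left, z up, the work surface at z = 0. Lengths are in m, angles in rad, forces in N, time in s.
With the tool pointing down it reaches from about 0.425 to 0.95 m from the base axis. Payload 3.5 kg.
Tool frame: the origin (TCP) lies at the very end of the fingers, on their centre line; the grasp point (between the pads) lies 19 mm behind it; z points along the fingers, y is the direction in which the jaws open and shut (so a half turn about z gives the same grasp; the last joint's range is limited). The gripper opens to 85 mm and grips with 20 to 120 N. Pads are 22 mm wide; open, the fingers measure 114 mm over their backs; the gripper's body (76 mm by 85 mm) begins 54 mm behind the grasp point. The pads swing forward as they close: fully open they stand 13 mm farther back than shut.
Start: joints at [-1.362, 0.286, 1.577, -0, 1.279, -0.15], TCP at [0.237, -0.632, 0.231] pointing down, gripper open.
Joint ranges: [-2.77, 2.77], [-0.9, 2.22], [0.21, 2.48], [-1.53, 4.67], [0.24, 2.81], [-2.84, 2.84]. Speed limits (rad/s): [2.79, 2.79, 3.14, 3.14, 3.14, 3.14].

## Interface

Orientations are given as [roll, pitch, yaw] about the fixed x, y, z axes, in that order (R = Rz(yaw) Ry(pitch) Rx(roll)).
In Python, from plant import ctrl gives the robot as it stands.
- The arm moves only by the shell command python3 -m handwheel 'ROWS' [FORCE]. ROWS is a JSON object of lists of equal length, an entry for each row: "turn": the turn, a rotation vector about the tool's x, y, z in degrees, a list of three; "translation": the shift along the tool's x, y, z in mm, a list of three; "fingers": the closure, from 0 (fully open) to 1 (shut). A call has 1 to 5 rows; each row shifts and turns the commanded pose from where the row before left it, along the tool's axes as they then stand; what a row does not reach is not made up. A row lasts 1/8 s, in which the tool goes at most 62.5 mm and 10.7 degrees, less where a joint would pass 70% of its speed; a pose out of reach is approached as far as the arm can. A call with a gripper value outside its range is refused whole. The fingers move at their own pace and stop on an object; FORCE is the grip in N (left out, the last holds). Time passes only in rows, so rows that do not move let the fingers close. It gives the time, the measured TCP pose, the force and the opening at its end, in the units of the state.
- ctrl.sense(): the state, without advancing time (a new reading comes with each control period).
- ctrl.camera(name): name is "scene" or "top" or "wrist"; returns a dict with "image" (480x640x3 uint8, red, green, blue), "depth" (480x640 float32, m along the optical axis (not along the pixel's ray), 0 where there is no reading), "K" (3x3 intrinsics, pixels), "position" and "rotation" of the camera in the world. Camera axes: x right, y up, looking along -z (the intrinsics and any distortion apply to the point x, -y, -z); pixel columns grow to the right and rows downward; lengths in m; the calibration is good to about 2 mm. The wrist camera is an equidistant fisheye: a pixel r from the principal point sees the ray r / f radians off the axis. A picture is of the moment at which its call begins.
- ctrl.close_job(): hands the job in, once; it reports no verdict.
The state is a dict: "time_s": time; "joints": joint angles; "qd": joint speeds; "joint_torque": joint torques, N m; "tool_pos": TCP position; "ee_rot": TCP orientation; "force": force on the tool from outside, world axes, zero at the start; "torque": the same for the moment, N m; "width": finger opening in m.
Only numpy, scipy, OpenCV 4.12 (cv2) and the standard library are available. Lean on these libraries where they do the work, as an engineer would, in place of code of your own. Each camera call takes 0.05 s, during which the arm holds its last target. There are 200 camera calls.

## Working session

There is one attempt and no reset: what is moved stays moved. The work goes in short steps, Python scripts to look and compute and a shell command to move; the robot and the scene stay as the last step left them, time stands still between calls to the robot, and variables do not carry over. Pictures are saved under pics/ and viewed, about 8 in all and at most 12, crops included, and the job is handed in when it is done.

```bash
mkdir -p pics
cat > h.py <<'E'
import numpy as np, cv2
from plant import ctrl
def shot(n):
    c=ctrl.camera(n); return c
def save(c,f): cv2.imwrite('pics/'+f,c['image'][:,:,::-1])
def pts(c,m):
    v,u=np.nonzero(m); d=c['depth'][v,u]; k=d>0; u,v,d=u[k],v[k],d[k]; K=c['K']
    p=np.stack([(u-K[0,2])/K[0,0]*d,-(v-K[1,2])/K[1,1]*d,-d],1)
    return p@np.array(c['rotation']).T+c['position'],u,v
def masks(im):
    h=cv2.cvtColor(im,cv2.COLOR_RGB2HSV); H,S,V=h[...,0],h[...,1],h[...,2]
    b=(S>120)&(V>60)
    return dict(red=b&((H<8)|(H>172)),blue=b&(H>95)&(H<130),yellow=b&(H>20)&(H<35))
E
python3 - <<'E'
from h import *
for n in ('top','scene'):
    c=shot(n); save(c,n+'1.png'); print(n,np.round(c['position'],3),c['K'][0,0],c['K'][1,1],np.round(c['rotation'],3).tolist())
    for k,m in masks(c['image']).items():
        N,L,st,ce=cv2.connectedComponentsWithStats(m.astype(np.uint8))
        for i in range(1,N):
            if st[i,4]>40:
                p,u,v=pts(c,L==i); print(k,st[i].tolist(),ce[i].round(1),np.median(p,0).round(4),p.min(0).round(3),p.max(0).round(3))
E
```

```text
top [ 0.35  -0.041  1.188] 597.415962070716 597.415962070716 [0.197, 0.007, -1.594]Traceback (most recent call last):
  File "<stdin>", line 8, in <module>
  File "h.py", line 9, in pts
    return p@np.array(c['rotation']).T+c['position'],u,v
           ~~~~~~~~~~~~~~~~~~~~~~~~~~~^~~~~~~~~~~~~~
ValueError: operands could not be broadcast together with shapes (2450,) (3,)
```

```bash
sed -i "s/np.array(c\['rotation'\]).T/rot(c['rotation']).T/" h.py
cat >> h.py <<'E'
from scipy.spatial.transform import Rotation as R
def rot(r): return R.from_euler('xyz',r).as_matrix()
E
python3 - <<'E'
from h import *
for n in ('top','scene'):
    c=shot(n); save(c,n+'1.png'); print(n,np.round(c['position'],3),c['K'][0,0],c['K'][1,1],np.round(c['rotation'],3).tolist())
    for k,m in masks(c['image']).items():
        N,L,st,ce=cv2.connectedComponentsWithStats(m.astype(np.uint8))
        for i in range(1,N):
            if st[i,4]>40:
                p,u,v=pts(c,L==i); print(k,st[i].tolist(),ce[i].round(1),np.median(p,0).round(4),p.min(0).round(3),p.max(0).round(3))
print(ctrl.sense())
E
```

```text
top [ 0.35  -0.041  1.188] 597.415962070716 597.415962070716 [0.197, 0.007, -1.594]
red [269, 0, 49, 104, 2451] [293.2  52.5] [0.968  0.0209 0.0487] [ 0.863 -0.026 -0.732] [1.586 0.068 0.091]
red [76, 19, 29, 40, 689] [91.7 36.1] [0.9782 0.4189 0.1117] [0.967 0.403 0.017] [1.046 0.476 0.127]
red [453, 21, 14, 55, 347] [459.2  42.2] [ 0.9976 -0.3325  0.0138] [ 0.93  -0.354 -0.003] [ 1.055 -0.322  0.03 ]
red [284, 35, 16, 8, 94] [291.8  38.6] [0.9959 0.0232 0.0481] [0.986 0.008 0.041] [1.005 0.04  0.063]
red [286, 45, 15, 8, 95] [292.8  48.3] [0.974  0.0215 0.0477] [0.965 0.007 0.042] [0.982 0.036 0.061]
red [287, 55, 15, 8, 95] [294.   58.1] [0.9512 0.0196 0.0475] [0.943 0.005 0.043] [0.959 0.034 0.06 ]
red [288, 65, 16, 8, 75] [295.   67.4] [0.9303 0.0179 0.0476] [0.918 0.001 0.04 ] [0.938 0.033 0.064]
red [565, 70, 11, 17, 147] [569.3  78.5] [ 0.9064 -0.559   0.0138] [ 0.894 -0.576 -0.002] [ 0.929 -0.547  0.02 ]
red [463, 82, 73, 17, 490] [487.9  90.7] [ 0.884  -0.3682  0.0134] [ 0.872 -0.488 -0.003] [ 0.91  -0.336  0.029]
red [459, 252, 14, 13, 137] [465.4 257.7] [ 0.5058 -0.2761  
[... 3204 characters left out ...]
.129] [0.634 0.204 0.141]
{'time_s': 0.15, 'joints': array([-1.36195655e+00,  2.87000941e-01,  1.57785352e+00, -7.08600977e-06,
        1.27859970e+00, -1.50036828e-01]), 'qd': array([ 2.36757308e-04, -1.20995727e-03, -5.69678263e-03,  7.35861952e-04,
       -2.82746136e-05, -5.72903494e-04]), 'joint_torque': array([ 7.02127472e-04, -4.06604469e+01, -2.93141198e+01, -1.26852901e-04,
        3.94759525e-03,  1.35855529e-05]), 'tool_pos': array([ 0.23696985, -0.63148523,  0.23023215]), 'ee_rot': array([-3.13975105e+00, -2.71541627e-04,  3.58878399e-01]), 'force': array([0.45785056, 0.38065614, 0.16665519]), 'torque': array([-0.03681322, -0.03964982, -0.0287079 ]), 'width': 0.08558163790393405}
```

View pics/top1.png

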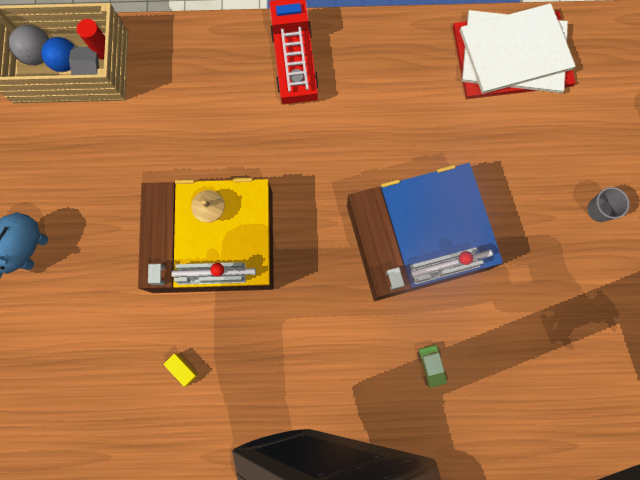

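View pics/scene1.png

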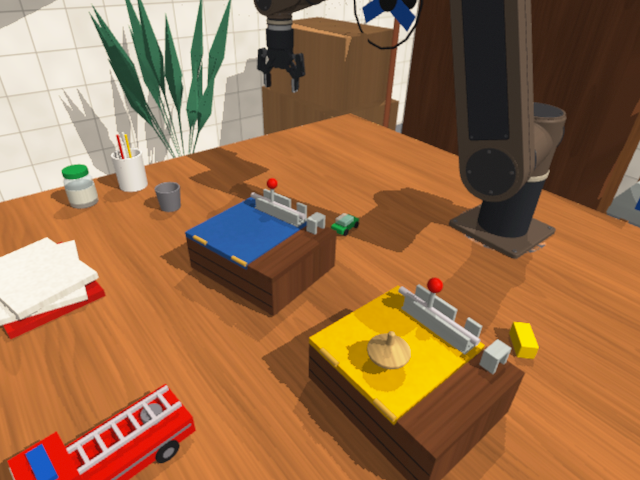

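Top view: the blue bin's red ball is at (465,258), with the keeper to its left at (395,278), so locking goes to +y. The yellow ball is at (217,269). The scene view agrees: blue ball (272,183), keeper to the right of it. Next I triangulate the ball and get the bolt direction.

```bash
cat >> h.py <<'E'
def ray(c,u,v):
    K=c['K'];d=rot(c['rotation'])@np.array([(u-K[0,2])/K[0,0],-(v-K[1,2])/K[1,1],-1]); return np.array(c['position']),d/np.linalg.norm(d)
def tri(rs):
    A=sum(np.eye(3)-np.outer(d,d) for o,d in rs);b=sum((np.eye(3)-np.outer(d,d))@o for o,d in rs);return np.linalg.solve(A,b)
def knob(box={'top':(430,520,220,320),'scene':(240,310,150,230)}):
    rs=[]
    for n in box:
        c=shot(n); m=masks(c['image'])['red'].astype(np.uint8); a,b,e,f=box[n]; v,u=np.nonzero(m[e:f,a:b]); rs.append(ray(c,u.mean()+a,v.mean()+e))
    p=tri(rs); return p,[np.linalg.norm(np.cross(p-o,d)) for o,d in rs]
E
python3 - <<'E'
from h import *
print(knob())
c=shot('top')
p,u,v=pts(c,masks(c['image'])['blue']); k=(u>375)&(u<510)&(v>160)&(v<275)&(abs(p[:,2]-.1)<.006)
r=cv2.minAreaRect((p[k,:2]*1000).astype(np.float32)); print(r)
# bolt hardware: gray points above lid
im=c['image'].astype(int); g=(im.max(2)-im.min(2)<45)&(im.min(2)>90)
p,u,v=pts(c,g); k=(u>375)&(u<510)&(v>235)&(v<300)&(p[:,2]>.105)
print(cv2.fitLine((p[k,:2]*1000).astype(np.float32),cv2.DIST_HUBER,0,.01,.01).ravel(), p[k].max(0),k.sum())
# dark wood box incl. lid top: outline at z~.1
p,u,v=pts(c,np.ones(c['depth'].shape,bool)); k=(u>330)&(u<520)&(v>150)&(v<310)&(abs(p[:,2]-.1)<.008)
print(cv2.minAreaRect((p[k,:2]*1000).astype(np.float32)))
print(ctrl.sense()['tool_pos'],ctrl.sense()['ee_rot'],ctrl.sense()['time_s'])
E
```

```text
(array([ 0.50925806, -0.27997229,  0.16469616]), [np.float64(0.0021218158705068554), np.float64(0.0021218158705067877)])
((583.0283203125, -252.2276153564453), (199.65093994140625, 175.75274658203125), 13.774397850036621)
[ 2.2988455e-01 -9.7321790e-01  4.9866077e+02 -2.3893291e+02] [ 0.53276819 -0.14505661  0.16867183] 1289
((577.4310302734375, -220.1847686767578), (204.66796875, 240.97096252441406), 13.872705459594727)
[ 0.2370021  -0.63178177  0.23086401] [-3.14079502e+00 -1.18976845e-04  3.58778647e-01] 0.3
```

The ball is at (0.509, -0.280, 0.165), against an expected height of 0.166. The bin yaw is 13.8°, and its outline measures 205x241 mm, which fits the given sizes. I'll turn the tool +6.8° about its own z and move above the ball.

```bash
python3 -m handwheel '{"turn":[[0,0,6.8],[0,0,0],[0,0,0],[0,0,0],[0,0,0]],"translation":[[0,0,0],[43.5,-34.6,0],[43.5,-34.6,0],[43.5,-34.6,0],[43.5,-34.6,0]],"fingers":[0,0,0,0,0]}' 20
python3 -m handwheel '{"turn":[[0,0,0],[0,0,0],[0,0,0],[0,0,0],[0,0,0]],"translation":[[43.5,-34.6,0],[43.5,-34.6,0],[43.5,-34.6,0],[43.5,-34.6,0],[0,0,0]],"fingers":[0.2,0.2,0.2,0.2,0.2]}'
python3 - <<'E'
from h import *
c=shot('wrist'); save(c,'w1.png'); print(c['position'],c['rotation'],c['K'])
s=ctrl.sense(); T=rot(s['ee_rot']); print(s['tool_pos'],s['ee_rot'],s['width'])
print(1000*T.T@(np.array([.5093,-.280,.1647])-s['tool_pos']))
m=masks(c['image'])['red'].astype(np.uint8); N,L,st,ce=cv2.connectedComponentsWithStats(m)
for i in range(1,N):
    if st[i,4]>100:
        K=c['K']; a=np.array([(ce[i][0]-K[0,2])/K[0,0],(ce[i][1]-K[1,2])/K[1,1]]); r=np.hypot(*a)
        d=np.array([a[0]/r*np.sin(r),-a[1]/r*np.sin(r),-np.cos(r)]); d=rot(c['rotation'])@d; o=np.array(c['position'])
        print(st[i],ce[i],o+d*(.166-o[2])/d[2])
E
```

```text
time_s: 0.92
tool_pos: [0.374, -0.4547, 0.2314]
ee_rot: [3.141, -0.0, 0.24]
force: [0.4, 0.2, 0.3]
width: 0.0852
time_s: 1.55
tool_pos: [0.5109, -0.2774, 0.2314]
ee_rot: [-3.141, -0.0, 0.246]
force: [0.2, -0.2, 0.5]
width: 0.0682
[ 0.57527509 -0.26166827  0.37401873] [-2.67859536e-01  2.08205467e-04 -1.32515091e+00] [[371.64829954   0.         320.72215399]
 [  0.         371.64829954 241.39383603]
 [  0.           0.           1.        ]]
[ 0.50994369 -0.27902947  0.23130771] [3.14134338e+00 3.10969003e-04 2.43615887e-01] 0.0681320904447298
[-0.83807276  0.76999865 66.60817143]
[ 308  245   39   39 1189] [326.94196804 264.36921783] [ 0.50711735 -0.28250266  0.166     ]
```

View pics/w1.png

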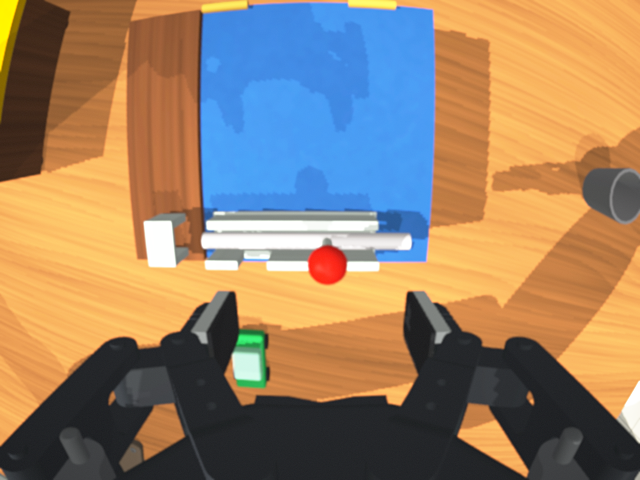

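The wrist view shows the ball at (327,264), between the open fingers and in line with the jaws. The bolt is level in the picture and the keeper is on the left (165,240), which is tool -y. The two estimates agree to 3 mm. I'll descend and grip.

```bash
python3 -m handwheel '{"turn":[[0,0,0],[0,0,0],[0,0,0],[0,0,0],[0,0,0]],"translation":[[-2,1.5,40],[0,0,30],[0,0,12],[0,0,0],[0,0,0]],"fingers":[0.3,0.3,0.3,0.6,0.9]}' 25
python3 -m handwheel '{"turn":[[0,0,0],[0,0,0],[0,0,0],[0,0,0]],"translation":[[0,0,0],[0,0,0],[0,0,0],[0,0,0]],"fingers":[1,1,1,1]}' 25
python3 - <<'E'
from h import *
c=shot('wrist'); save(c,'w2.png')
E
```

```text
time_s: 2.22
tool_pos: [0.5082, -0.2833, 0.151]
ee_rot: [3.14, -0.002, 0.239]
force: [-1.2, 2.0, 1.4]
width: 0.0238
time_s: 2.72
tool_pos: [0.5086, -0.2831, 0.1511]
ee_rot: [3.139, -0.002, 0.24]
force: [0.5, -0.7, 5.6]
width: 0.0222
```

View pics/w2.png

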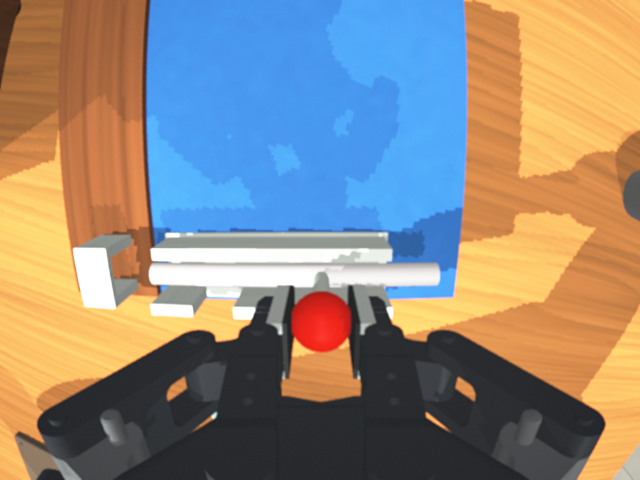

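The ball (322,322) is held between the pads, at a width of 22 mm. The notch is visible at (220,298). Now I slide along tool -y.

```bash
python3 -m handwheel '{"turn":[[0,0,0],[0,0,0],[0,0,0],[0,0,0],[0,0,0]],"translation":[[0,-10,0],[0,-10,0],[0,-10,0],[0,-8,0],[0,-6,0]],"fingers":[1,1,1,1,1]}'
python3 -m handwheel '{"turn":[[0,0,0],[0,0,0],[0,0,0]],"translation":[[0,-3,0],[0,-3,0],[0,0,0]],"fingers":[1,1,1]}'
python3 -c "
from h import *
s=ctrl.sense(); print(rot(s['ee_rot']).T@s['force'],rot(s['ee_rot']).T@(s['tool_pos']-np.array([.5086,-.2831,.1511]))*1000,s['width'])"
```

```text
time_s: 3.4
tool_pos: [0.4981, -0.24, 0.1511]
ee_rot: [3.138, -0.002, 0.241]
force: [-1.1, -2.2, 6.2]
width: 0.0222
time_s: 3.78
tool_pos: [0.4966, -0.234, 0.1511]
ee_rot: [3.139, -0.002, 0.241]
force: [0.5, -1.5, 6.8]
width: 0.0221
[ 0.11730474  1.55639309 -6.83898197] [  0.05638972 -50.5291801   -0.08765984] 0.022102619286150236
```

Moved 50 mm with only the 1.5 N of friction. I'll continue in small steps to the stop.

```bash
for i in 1; do python3 -m handwheel '{"turn":[[0,0,0],[0,0,0],[0,0,0]],"translation":[[0,-2,0],[0,-2,0],[0,0,0]],"fingers":[1,1,1]}'; done
python3 -c "
from h import *
s=ctrl.sense(); print(rot(s['ee_rot']).T@s['force'],rot(s['ee_rot']).T@(s['tool_pos']-np.array([.5086,-.2831,.1511]))*1000,s['width'])
c=shot('wrist'); save(c,'w3.png')"
```

```text
time_s: 4.15
tool_pos: [0.4957, -0.2303, 0.151]
ee_rot: [3.139, -0.002, 0.24]
force: [0.4, -0.3, 6.8]
width: 0.022
[ 0.31605624  0.37966267 -6.83148539] [  0.06394932 -54.38039971  -0.08703318] 0.021996934925363074
```

View pics/w3.png

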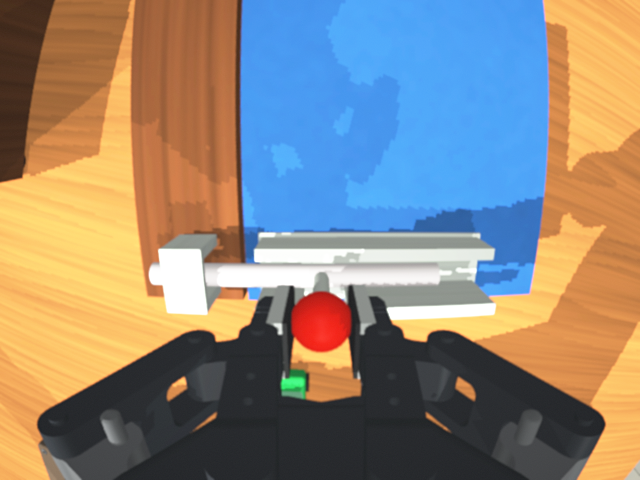

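The bolt tip now passes through the keeper (155,275). No stop force yet, so I keep going.

```bash
python3 -m handwheel '{"turn":[[0,0,0],[0,0,0],[0,0,0]],"translation":[[0,-2,0],[0,-1,0],[0,0,0]],"fingers":[1,1,1]}'
python3 -c "
from h import *
s=ctrl.sense(); print(rot(s['ee_rot']).T@s['force'],rot(s['ee_rot']).T@(s['tool_pos']-np.array([.5086,-.2831,.1511]))*1000,s['width'])"
```

```text
time_s: 4.58
tool_pos: [0.4953, -0.2284, 0.1511]
ee_rot: [3.136, -0.003, 0.241]
force: [1.1, -4.9, 5.7]
width: 0.0222
[-0.04507618  5.05866835 -5.64202241] [  0.10764704 -56.25147523  -0.28878727] 0.022155205321993773
```

The stop is reached (5 N, 56 mm travelled). Now I swing the handle along its 48 mm arc, with the ball rolling between the pads.

```bash
python3 -m handwheel '{"turn":[[0,0,0],[0,0,0],[0,0,0],[0,0,0]],"translation":[[0,1,0],[-11.8,0,2],[-10.9,0,5],[0,0,0]],"fingers":[1,1,1,1]}'
python3 -m handwheel '{"turn":[[0,0,0],[0,0,0],[0,0,0],[0,0,0]],"translation":[[-9.3,0,7.5],[-7.2,0,9.5],[-4,0,9],[0,0,0]],"fingers":[1,1,1,1]}'
python3 -c "
from h import *
c=shot('wrist'); save(c,'w4.png')"
```

```text
time_s: 5.08
tool_pos: [0.4716, -0.2342, 0.1424]
ee_rot: [3.14, 0.001, 0.24]
force: [0.4, -4.9, 3.9]
width: 0.0219
time_s: 5.58
tool_pos: [0.4515, -0.239, 0.1148]
ee_rot: [3.14, 0.001, 0.24]
force: [0.5, -5.9, 1.2]
width: 0.022
```

View pics/w4.png

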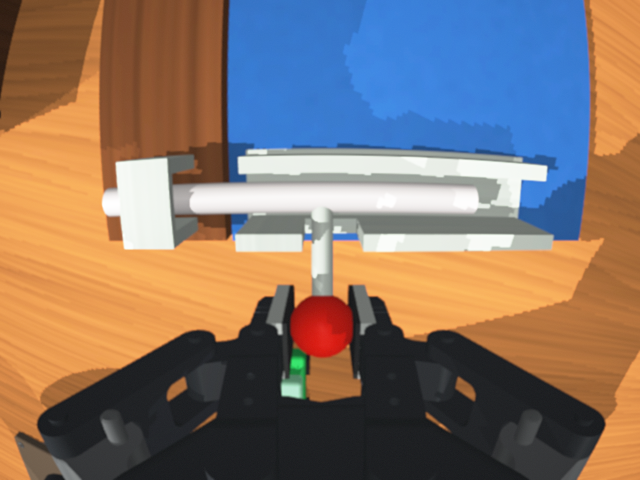

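The stem lies in the notch (320,235), near the end of its turn. I'll open, let it drop, and rise.

```bash
python3 -m handwheel '{"turn":[[0,0,0],[0,0,0],[0,0,0],[0,0,0],[0,0,0]],"translation":[[0,0,0],[0,0,0],[0,0,0],[0,0,0],[0,0,0]],"fingers":[0.4,0.4,0.4,0.4,0.4]}'
python3 -m handwheel '{"turn":[[0,0,0],[0,0,0],[0,0,0],[0,0,0],[0,0,0]],"translation":[[0,0,-25],[0,0,-50],[0,0,-50],[0,0,0],[0,0,0]],"fingers":[0.4,0.4,0.4,0.4,0.4]}'
python3 - <<'E'
from h import *
c=shot('wrist'); save(c,'w5.png')
m=masks(c['image'])['red'].astype(np.uint8); N,L,st,ce=cv2.connectedComponentsWithStats(m)
for i in range(1,N):
    if st[i,4]>100:
        K=c['K']; a=np.array([(ce[i][0]-K[0,2])/K[0,0],(ce[i][1]-K[1,2])/K[1,1]]); r=np.hypot(*a)
        d=rot(c['rotation'])@np.array([a[0]/r*np.sin(r),-a[1]/r*np.sin(r),-np.cos(r)]); o=np.array(c['position'])
        print(st[i],ce[i],o+d*(.126-o[2])/d[2])
f=np.array([.5773,-.2202]); bx=np.array([.971,.2385]); by=np.array([-.2385,.971])
p=f-(.100+.025)*bx; print('expected line x; ball along bx from centre should be -0.125')
c=shot('scene'); save(c,'s2.png')
y,e=knob({'top':(190,245,250,295),'scene':(415,455,265,305)}); print('yellow',y,e)
E
```

```text
time_s: 6.25
tool_pos: [0.4523, -0.238, 0.1163]
ee_rot: [-3.141, 0.0, 0.24]
force: [-0.8, -0.3, -0.3]
width: 0.0516
time_s: 6.88
tool_pos: [0.4521, -0.2379, 0.2409]
ee_rot: [-3.141, 0.0, 0.24]
force: [0.2, -0.1, -0.2]
width: 0.0511
[307 225  32  31 792] [322.30681818 239.41161616] [ 0.44955264 -0.24010832  0.126     ]
expected line x; ball along bx from centre should be -0.125
yellow [0.49893722 0.15010036 0.16499335] [np.float64(0.0023532333546338437), np.float64(0.002353233354633884)]
```

View pics/w5.png

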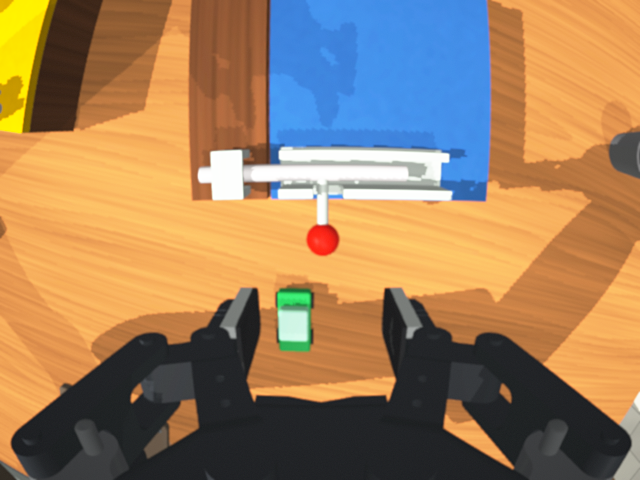

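View pics/s2.png

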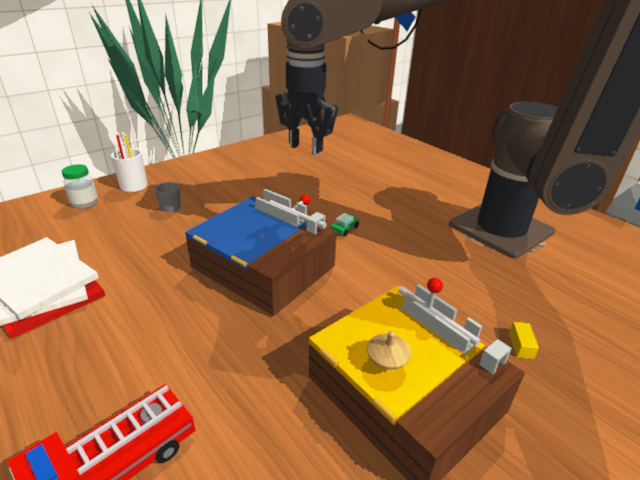

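The ball sits 129 mm ahead of the bin's centre (expected 125) and the bolt is through the keeper at (205,175). One height check, then I hand in.

Run:
```python
from h import *
c=shot('scene'); m=masks(c['image'])['red'][180:225,285:325]; v,u=np.nonzero(m); print(len(u))
o,d=ray(c,u.mean()+285,v.mean()+180)
w=shot('wrist'); K=w['K']; a=np.array([(322.3-K[0,2])/K[0,0],(239.4-K[1,2])/K[1,1]]); r=np.hypot(*a)
d2=rot(w['rotation'])@np.array([a[0]/r*np.sin(r),-a[1]/r*np.sin(r),-np.cos(r)])
p=tri([(o,d),(np.array(w['position']),d2)]); print('ball',p)
if p[2]<.134: print('closing',ctrl.close_job())
```

```text
86
ball [ 0.45011432 -0.24024452  0.12523179]
the job is handed in; nothing more can be done
closing None
```

The blue-lidded bin is bolted shut and the job is handed in. It took about 7 s of the 35 s allowed; the hand-in gave no verdict.

**What I did:** I gripped the red ball and slid the bolt about 56 mm, until it met its stop with a 5 N push. I then swung the handle down its arc into the notch, let go and rose about 125 mm clear.

**Last checks:**
- **Handle:** triangulated from the scene and wrist cameras, the ball is at (0.450, -0.240, 0.125). Its height should be 0.126, so the handle is fully down.
- **Bolt:** the last wrist picture shows it through the keeper with the stem in its notch.
- **Yellow bin:** its ball is at (0.499, 0.150, 0.165), at the height of an upright handle. I did not triangulate it before starting, but its pixel position in the scene camera looks unchanged.
- **Contact:** the robot touches nothing, and the force reading is about 0.

**Disagreements:** the calibrated views missed each other by 2–3 mm. The ball also measured 129 mm ahead of the bin's centre, where 125 mm was expected. No check failed.

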